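# Seat a bearing housing against the datum rail and the blue stop

## Robot

A 7-joint arm with a two-finger parallel gripper is mounted at the origin on the work surface. World frame = base frame: x ahead of the robot, y to its left, z up, the work surface at z = 0. Lengths are in m, angles in rad, forces in N, time in s.
With the tool pointing down it reaches from about 0.4 to 0.85 m from the base axis. Payload 10.4 kg.
Tool frame: the origin (TCP) lies between the finger pads; the fingertips stand ahead of it and the grasp point (between the pads) lies 5 mm behind it (manip.tip_extent is the z of the fingertips in the tool frame, in m); z points along the fingers, y is the line along which they close (so a half turn about z gives the same grasp; the last joint's range is limited). The gripper opens to 85 mm and grips with 20 to 120 N. Pads are 22 mm wide; open, the fingers measure 114 mm over their backs; the gripper's body (76 mm by 85 mm) begins 54 mm behind the grasp point. The pads swing forward as they close: fully open they stand 13 mm farther back than shut.
Start: joints at [-1.234, 0.332, -0.065, 1.46, 0.022, 1.35, -0.088], TCP at [0.22, 0.585, 0.245] pointing down, gripper open.
Joint ranges: [-2.6, 2.6], [-0.5, 2.12], [-1.47, 1.34], [0.16, 2.42], [-1.27, 4.41], [0.06, 2.06], [-2.6, 2.6]. Speed limits (rad/s): [2.22, 2.22, 2.79, 2.79, 3.14, 3.14, 3.14].

## Interface

Orientations are given as a unit quaternion [x, y, z, w].
In Python, from workcell import status, viewer, manip gives the robot as it stands.
- The arm moves only by the tool play_rows, never from a script. Its argument "plan" is one flat list of numbers, 7 for each row, row after row: the turn, a rotation vector about the tool's x, y, z in degrees, then the shift along the tool's x, y, z in m, then the opening, from 0 (shut) to 1 (fully open). In form: [ax, ay, az, dx, dy, dz, grip, ax, ay, az, dx, dy, dz, grip, ...]. A call has 1 to 20 rows; each row is the pose to reach, as a shift and turn from the pose commanded when the call began, along the tool's axes at that moment; what a row does not reach only later rows make up. A row lasts 1/8 s, in which the tool goes at most 62.5 mm and 10.7 degrees, less where a joint would pass 70% of its speed; a pose out of reach is approached as far as the arm can. A call with a gripper value outside its range is refused whole. The fingers move at their own pace and stop on an object; "squeeze" is the grip in N (left out, the last holds). Time passes only in rows, so rows that repeat a pose let the fingers close. It gives the time, the measured TCP pose, the force, the opening and the grip force at its end, in the units of the state.
- status.get_obs(): the state, without advancing time (a new reading comes with each control period).
- viewer.camera(name): name is "side" or "top"; returns the picture (420x560x3 uint8, red, green, blue); there is no depth.
- viewer.camera_model(name): a dict with "fx", "fy", "cx", "cy" (pixels), "R" (3x3) and "t" (3): a world point X has camera coordinates R X + t. Camera axes: x right, y down, z forward; pixel columns grow to the right and rows downward; lengths in m; the calibration is good to about 2 mm. A picture is of the moment at which its call begins. camera_model takes no time and is no camera call.
- manip.hand_in(): hands the job in; it is judged then, once.
The state is a dict: "clock": time; "joint_pos": joint angles; "joint_velocities": joint speeds; "tau": joint torques, N m; "position": TCP position; "ee_rot": TCP orientation; "ft_force": force on the tool from outside, world axes, zero at the start; "torque": the same for the moment, N m; "grip_width": opening from 0.0 (shut) to 1.0 (fully open); "grasp_force": force on a finger pad.
Only numpy, scipy, OpenCV 4.12 (cv2) and the standard library are available. Lean on these libraries where they do the work, as an engineer would, in place of code of your own. Each camera call takes 0.05 s, during which the arm holds its last target. There are 200 camera calls.

## Task

On the dark inspection plate, push the aluminium bearing housing along the plate until its long side lies flush along the steel rail and its end touches the blue stop. Only push it with the fingers: do not pick it up, and do not run it into the grey stop. Leave the pin gauge, the ring gauge and everything else on the bench where they stand, and finish with the fingers clear of the housing.

Things in the scene. Friction and masses are not known exactly. Their poses are not given: they have to be found in the camera images.
- plate: Dark granite inspection plate, fixed, 260 (x) x 340 (y) x 40 mm high; its place and yaw vary. Origin at the centre of its underside; its working top is at z = +40 mm in its own frame. A straight steel rail 20 mm thick and 22 mm high stands on it near its far (+x) edge, over its whole length; the face of the rail that looks at the robot (to -x) is at x = +85 mm and runs along the plate's y.
- rail_face (a point): The middle of the foot of the rail's face that looks at the robot, on the working top (plate x +85, y 0, z +40 mm). Axes as the plate.
- housing: The part to push: aluminium block 50 (its x) x 110 (its y, long) x 30 mm high, with a round boss 36 mm across and 12 mm high with a brass insert in the middle of its top. About 0.45 kg (varies from 0.3 to 0.65), slides freely on the plate. Origin at the centre of its underside, z up. It starts askew on the middle part of the plate, nearer the robot than the rail. Seated, its centre is 25 mm from the rail's face.
- housing_center (a point): Centre of the housing's block, 15 mm above its underside.
- stop_blue: Blue stop, fixed on the plate against the rail: block 50 (x) x 24 (y) x 26 mm high, axes as the plate, origin at the centre of its underside, 60 mm to +x of the plate's centre. It stands towards the plate's +y end or its -y end (varies), 123 to 150 mm from the plate's middle. Seated, the housing's centre is 67 mm from the stop's origin along the plate's y, on the side of the plate's middle.
- stop_grey: Grey stop of the same size and kind at the other end of the rail, fixed; not to be used.
- pin_center (a point): Middle of a steel pin gauge standing on the plate near one of its two corners next to the robot: 48 mm high, 22 mm across at the foot. Leave alone.
- ring_center (a point): Middle of a brass ring gauge lying on the plate near the other corner next to the robot: 42 mm across, 16 mm high. Leave alone.
- driver_center (a point): Screwdriver lying on the bench to the left of the plate. Leave alone.
- caliper_center (a point): Steel caliper, 200 mm long, lying on the bench to the right. Leave alone.
- jar_center (a point): Jar with a blue cap, 56 mm across and 70 mm high, on the bench to the left. Leave alone.
- wipes_center (a point): Can, 68 mm across and 110 mm high, on the bench to the right. Leave alone.
Things that resemble listed ones, but are neither listed nor needed, are in the scene too. What is shaped like the housing but brown or turquoise is not meant.

How it is judged:
By the outcome, as a careful person would: the job done as asked, in the order asked, and still so for the second after the job is handed in, with the robot touching nothing.
It also fails if it takes over 58 s, if anything falls off the work surface, if the arm or the gripper's body presses on something with over 40 N, if the wrist force passes 120 N, or if a joint passes its speed limit or range.

## Working session

There is one attempt and no reset: what is moved stays moved. The work goes in short steps, Python scripts to look and compute and a tool call to move; the robot and the scene stay as the last step left them, time stands still between calls to the robot, and variables do not carry over. Pictures are saved under pics/ and viewed, at most 10 in all, crops included, and the job is handed in when it is done.

Besides the shell and the picture viewer there is one more tool, called after "Emit:" as name(argument=value, ...), one argument or row to a line, values as JSON. play_rows: Moves the arm, as the interface text tells. Its arguments: {"type":"object","properties":{"plan":{"type":"array","items":{"type":"number"}},"squeeze":{"type":"number"}},"required":["plan"]}

```bash
mkdir -p pics; python3 - <<'E'
from workcell import status, viewer, manip
import cv2
for n in("top","side"):
    cv2.imwrite(f"pics/{n}0.png",cv2.cvtColor(viewer.camera(n),cv2.COLOR_RGB2BGR)); print(n,viewer.camera_model(n))
o=status.get_obs();print(o,manip.tip_extent)
E
```

```text
top {'fx': 480.1478689887042, 'fy': 480.1478689887042, 'cx': 281.621334462261, 'cy': 209.37190916122114, 'R': array([[-0.01823512, -0.99980278, -0.00786679],
       [-0.99380121,  0.01898754, -0.10953826],
       [ 0.10966603,  0.00582058, -0.99395145]]), 't': array([0.03018892, 0.51978825, 1.24789728])}
side {'fx': 437.03852282055453, 'fy': 437.03852282055453, 'cx': 281.4212598145361, 'cy': 212.8335972919679, 'R': array([[-0.98882163, -0.14791927, -0.01875293],
       [-0.08160537,  0.6421543 , -0.76221941],
       [ 0.12478921, -0.7521687 , -0.64704706]]), 't': array([0.49795719, 0.10158149, 1.22384188])}
{'clock': 0.1, 'joint_pos': array([-1.23360205,  0.33280707, -0.06470492,  1.46089638,  0.02158997,
        1.34988834, -0.08849483]), 'joint_velocities': array([-0.00131414, -0.00141235, -0.00097426, -0.00358065, -0.00079909,
        0.00099053,  0.00030946]), 'tau': array([ 1.36163253e-03, -6.26740122e+01,  4.90921817e-02, -3.92431068e+01,
        1.63921248e-02,  6.98395452e-03, -3.41158841e-05]), 'position': array([0.2199312 , 0.58467103, 0.24457784]), 'ee_rot': array([ 1.78914731e-01,  9.83864368e-01, -6.45448210e-04, -9.26435109e-05]), 'ft_force': array([-0.2187287 , -0.52739175, -0.4339648 ]), 'torque': array([-0.02737254, -0.0006949 ,  0.00053081]), 'grasp_force': 0.0, 'grip_width': 1.0004675659375384} 0.014
```

View pics/top0.png

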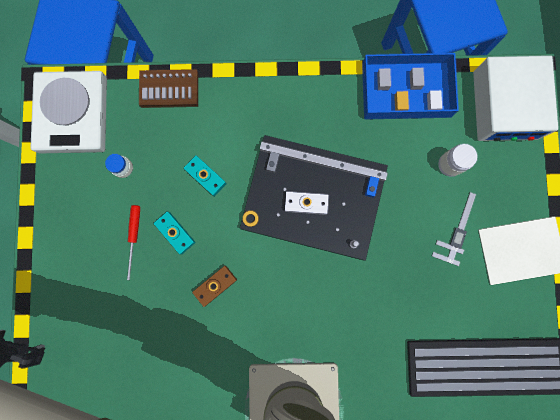

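View pics/side0.png

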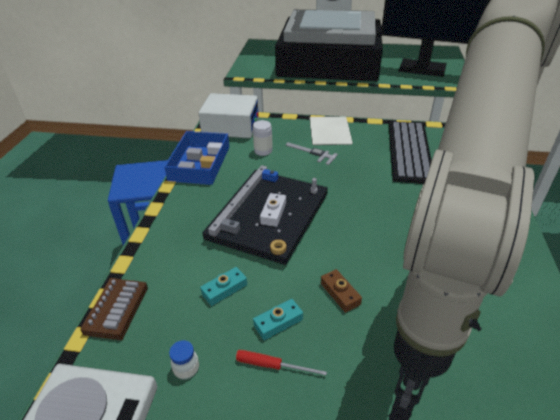

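The top view shows the white/aluminium housing on the plate at about (306,202). The turquoise blocks at (204,175) and (173,232) and the brown one at (214,286) are off the plate and the wrong colour. The blue stop is at (372,186), the grey stop at (273,161), the ring at (250,218) and the pin at (354,244). Next I'll measure these and confirm the housing in an enlarged crop.

```bash
cat > h.py <<'E'
import cv2,numpy as np
from workcell import status, viewer, manip
M=viewer.camera_model("top")
def ray(px,z,M=M):
    px=np.atleast_2d(px).astype(float)
    d=np.c_[(px[:,0]-M['cx'])/M['fx'],(px[:,1]-M['cy'])/M['fy'],np.ones(len(px))]@M['R']
    c=-M['R'].T@M['t']; return c+d*((z-c[2])/d[:,2])[:,None]
def proj(X,M=M):
    c=np.atleast_2d(X)@M['R'].T+M['t']; return c[:,:2]/c[:,2:]*[M['fx'],M['fy']]+[M['cx'],M['cy']]
def comps(mask,amin=30):
    for c in cv2.findContours(mask.astype(np.uint8),cv2.RETR_EXTERNAL,cv2.CHAIN_APPROX_NONE)[0]:
        if cv2.contourArea(c)>amin: yield c
def rect(c,z):
    p=ray(c[:,0,:],z)[:,:2]; (x,y),(w,h),a=cv2.minAreaRect((p*1000).astype(np.float32))
    if w<h: w,h,a=h,w,a+90
    return np.round([x,y,w,h,(a+90)%180-90],1)  # a = dir of long side from world x
def look(n):
    im=viewer.camera("top"); cv2.imwrite(f"pics/{n}.png",cv2.cvtColor(im,cv2.COLOR_RGB2BGR)); return im
E
python3 - <<'E'
from h import *
im=look("t1"); hsv=cv2.cvtColor(im,cv2.COLOR_RGB2HSV)
roi=np.zeros(im.shape[:2],bool); roi[130:265,235:392]=1
v=hsv[...,2];s=hsv[...,1]
print("plate");[print(rect(c,.04)) for c in comps(roi&(v<75)&~((hsv[...,0]>50)&(hsv[...,0]<90)&(s>110)),2000)]
print("bright")
for t in(150,190):
  for c in comps(roi&(v>t)&(s<60)): print(t,cv2.boundingRect(c),rect(c,.07),rect(c,.062))
print("blue");[print(cv2.boundingRect(c),rect(c,.066)) for c in comps(roi&(hsv[...,0]>100)&(hsv[...,0]<125)&(s>130)&(v>80),15)]
print("gold");[print(cv2.boundingRect(c),rect(c,.056)) for c in comps(roi&(hsv[...,0]>12)&(hsv[...,0]<32)&(s>100)&(v>90),15)]
c=cv2.resize(im[130:265,235:392],None,fx=5,fy=4.4*5/4.4*0.88,interpolation=cv2.INTER_CUBIC) if 0 else cv2.resize(im[130:265,235:392],None,fx=4.4,fy=4.4,interpolation=cv2.INTER_CUBIC)
cv2.imwrite("pics/c1.png",c[...,::-1])
E
```

```text
plate
[531.9 -59.  340.4 219.6  74.9]
bright
150 (285, 192, 44, 22) [532.8 -43.7 109.3  49.6  84.8] [533.8 -44.1 110.   49.9  84.8]
150 (260, 142, 127, 38) [618.8 -82.9 336.3  67.4  74.7] [620.4 -83.6 338.5  67.8  74.7]
190 (285, 192, 43, 22) [532.9 -43.7 108.4  49.   84.8] [533.9 -44.  109.1  49.3  84.8]
190 (260, 142, 127, 38) [641.8 -89.3 335.   17.8  74.7] [643.5 -89.9 337.2  17.9  74.7]
blue
(365, 176, 14, 22) [ 571.2 -214.2   53.    26.8  -16.1]
gold
(242, 210, 17, 17) [496.3 102.9  40.7  40.4  44.1]
(303, 197, 9, 9) [537.9 -46.2  21.   20.8  -1.1]
```

View pics/c1.png

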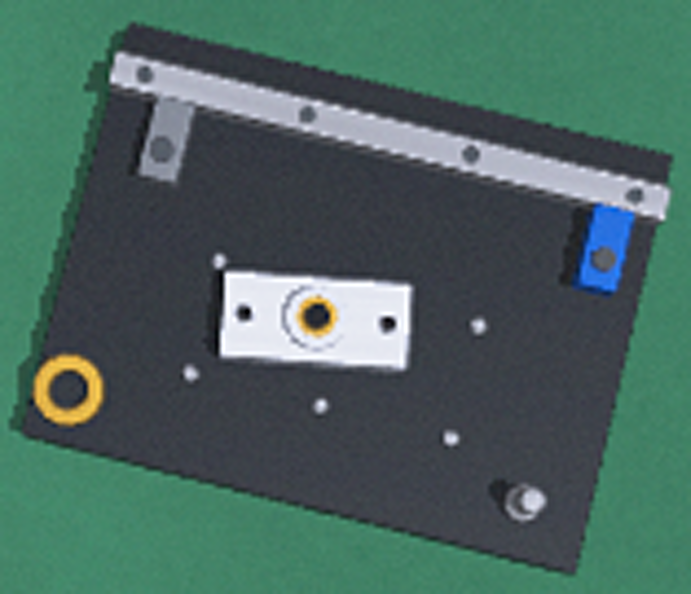

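The crop confirms the meant part: the bright aluminium block with the boss and brass insert, the only one on the plate. In the crop, the blue stop is at the right end of the rail and the grey stop at the left. I'll push its long side with two spread fingers for a stable contact, then push its end with the fingers shut.

```bash
cat >> h.py <<'E'
from scipy.spatial.transform import Rotation as Ro
YAW=np.radians(-15.3); PX=np.array([np.cos(YAW),np.sin(YAW)]); PY=np.array([-PX[1],PX[0]])
PC=np.array([.5519,-.0648])
def w2p(w): d=np.asarray(w)[:2]-PC; return np.r_[d@PX,d@PY]
def p2w(x,y): return PC+x*PX+y*PY
def move(xy,z,yaw_y):  # yaw_y: world angle (deg) of tool y
    o=status.get_obs(); R=Ro.from_quat(o['ee_rot']); a=np.radians(yaw_y)
    T=Ro.from_matrix(np.c_[[-np.sin(-a+np.pi/2-np.pi/2+0)*0-np.sin(a),np.cos(a),0],[np.cos(a),np.sin(a),0],[0,0,-1]])
    print("turn",np.round((R.inv()*T).as_rotvec(degrees=True),2),"shift mm",np.round(1000*R.inv().apply(np.r_[xy,z]-o['position']),1))
E
sed -i 's/-np.sin(-a+np.pi\/2-np.pi\/2+0)\*0-np.sin(a)/-np.sin(a)/' h.py
python3 - <<'E'
from h import *
print("pin",w2p(ray([352,247],.04)[0])*1000,"ring",w2p([.4963,.1029])*1000,"grey",w2p(ray([273,161],.066)[0])*1000,"h",w2p([.5328,-.0437])*1000,"blue",w2p([.5712,-.2142])*1000)
move([.479,-.0388],.16,84.8); move([.479,-.0388],.062,84.8)
E
```

```text
pin [-104.88016357 -128.84517624] ring [-97.88090295 147.0849375 ] grey [ 60.63947976 125.69882589] h [-23.99076805  15.31218628] blue [  58.03859184 -139.01212845]
turn [-6.000e-02 -1.000e-02 -1.541e+01] shift mm [-462.  -492.3   85.3]
turn [-6.000e-02 -1.000e-02 -1.541e+01] shift mm [-462.  -492.2  183.3]
```

Emit:
play_rows(
  plan=[0, 0, -5, -0.1, -0.107, 0.02, 0.6, 0, 0, -10, -0.3, -0.32, 0.05, 0.6, 0, 0, -15.4, -0.462, -0.492, 0.085, 0.6, 0, 0, -15.4, -0.462, -0.492, 0.085, 0.6, 0, 0, -15.4, -0.462, -0.492, 0.085, 0.6, 0, 0, -15.4, -0.462, -0.492, 0.085, 0.6, 0, 0, -15.4, -0.462, -0.492, 0.085, 0.6, 0, 0, -15.4, -0.462, -0.492, 0.085, 0.6, 0, 0, -15.4, -0.462, -0.492, 0.085, 0.6, 0, 0, -15.4, -0.462, -0.492, 0.085, 0.6, 0, 0, -15.4, -0.462, -0.492, 0.085, 0.6, 0, 0, -15.4, -0.462, -0.492, 0.085, 0.6, 0, 0, -15.4, -0.462, -0.492, 0.085, 0.6, 0, 0, -15.4, -0.462, -0.492, 0.085, 0.6, 0, 0, -15.4, -0.462, -0.492, 0.085, 0.6, 0, 0, -15.4, -0.462, -0.492, 0.085, 0.6],
)

```text
clock: 2.15
position: [0.4792, -0.0376, 0.1604]
ee_rot: [0.045, 0.999, 0.0, 0.0]
ft_force: [0.1, -0.1, 0.1]
grip_width: 0.602
grasp_force: 0.0
```

```bash
python3 - <<'E'
from h import *
o=status.get_obs();print(o['clock'],o['position'],o['grip_width'],o['ft_force'],manip.tip_extent)
move([.479,-.0388],.062,84.8); look("t2")
E
```

```text
2.15 [ 0.47920992 -0.03756753  0.16040627] 0.6018397281997782 [ 0.08095098 -0.06575304  0.09555002] 0.014
turn [0.02 0.01 0.04] shift mm [ 0.1 -1.3 98.4]
```

View pics/t2.png

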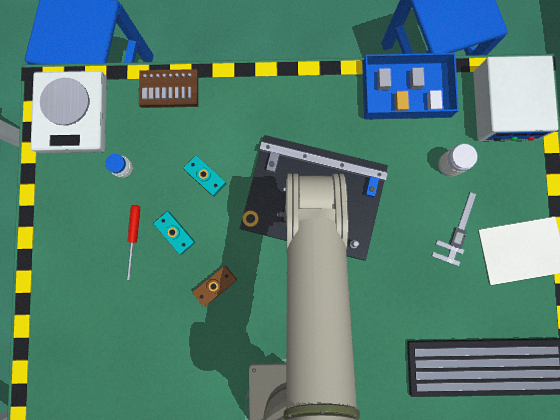

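The arm hangs over the plate at (320,190) and hides the housing, while the pin at (354,244) and ring at (250,218) are clear of it. I'll lower the fingers behind the housing.

Emit:
play_rows(
  plan=[0, 0, 0, 0, -0.001, 0.04, 0.6, 0, 0, 0, 0, -0.001, 0.07, 0.6, 0, 0, 0, 0, -0.001, 0.09, 0.6, 0, 0, 0, 0, -0.001, 0.098, 0.6, 0, 0, 0, 0, -0.001, 0.098, 0.6],
)

```text
clock: 2.82
position: [0.4791, -0.0391, 0.0623]
ee_rot: [0.045, 0.999, -0.0, -0.0]
ft_force: [-0.1, 0.2, 0.3]
grip_width: 0.599
grasp_force: 0.0
```

```bash
python3 - <<'E'
from h import *
o=status.get_obs();print(o['clock'],o['position'],o['ft_force'],w2p(o['position']))
for x in(-50,-20,16,24): move(p2w(x/1000,.015),.062,74.7)
im=viewer.camera("side"); cv2.imwrite("pics/s3.png",cv2.resize(im[150:270,190:350],None,fx=4.5,fy=4.5)[...,::-1])
E
```

```text
2.825 [ 0.47913241 -0.03911054  0.06234644] [-0.05443575  0.191707    0.33920287] [-0.07696728  0.00557755]
turn [-1.000e-02 -2.000e-02  1.009e+01] shift mm [-28.2   4.6   0.3]
turn [-1.000e-02 -2.000e-02  1.009e+01] shift mm [-57.7  -0.7   0.3]
turn [-1.000e-02 -2.000e-02  1.009e+01] shift mm [-93.2  -7.    0.3]
turn [-1.000e-02 -2.000e-02  1.009e+01] shift mm [-101.1   -8.4    0.3]
```

View pics/s3.png

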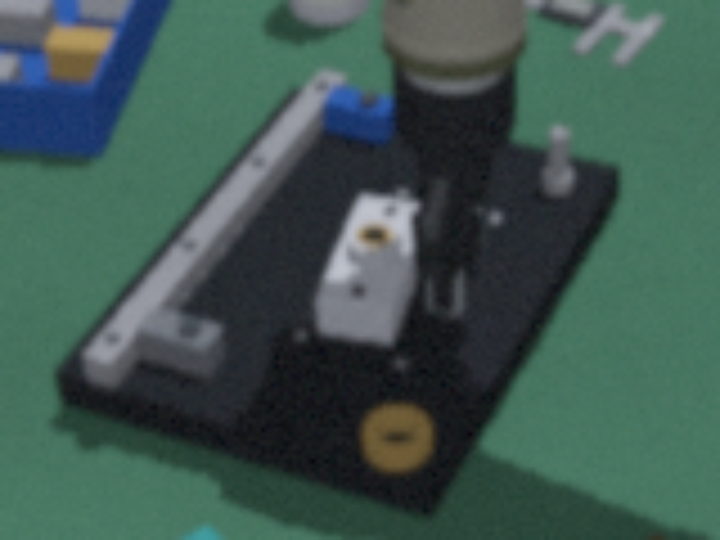

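The side crop shows both fingers standing behind the housing's near long side at about (445,300), clear of the pin (558,165) and the ring (397,437). Now I'll push towards the rail while turning square to it.

Emit:
play_rows(
  plan=[0, 0, 0, -0.008, 0, 0, 0.6, 0, 0, 0, -0.014, 0, 0, 0.6, 0, 0, 0, -0.019, 0, 0, 0.6, 0, 0, 1, -0.024, 0, 0, 0.6, 0, 0, 2, -0.029, 0, 0, 0.6, 0, 0, 3, -0.034, 0, 0, 0.6, 0, 0, 4, -0.039, 0, 0, 0.6, 0, 0, 5, -0.044, 0, 0, 0.6, 0, 0, 6, -0.049, -0.001, 0, 0.6, 0, 0, 7, -0.054, -0.002, 0, 0.6, 0, 0, 8, -0.059, -0.003, 0, 0.6, 0, 0, 9, -0.064, -0.003, 0, 0.6, 0, 0, 10, -0.069, -0.004, 0, 0.6, 0, 0, 10.1, -0.074, -0.004, 0, 0.6, 0, 0, 10.1, -0.079, -0.005, 0, 0.6, 0, 0, 10.1, -0.083, -0.005, 0, 0.6, 0, 0, 10.1, -0.086, -0.006, 0, 0.6, 0, 0, 10.1, -0.088, -0.006, 0, 0.6, 0, 0, 10.1, -0.088, -0.006, 0, 0.6],
)

```text
clock: 5.25
position: [0.5665, -0.0532, 0.0624]
ee_rot: [0.133, 0.991, 0.0, 0.0]
ft_force: [-0.2, -0.1, -0.3]
grip_width: 0.6
grasp_force: 0.2
```

```bash
python3 - <<'E'
from h import *
o=status.get_obs();print(o['clock'],o['position'],o['ft_force'],w2p(o['position']))
im=viewer.camera("side"); cv2.imwrite("pics/s4.png",cv2.resize(im[150:270,190:350],None,fx=4.5,fy=4.5)[...,::-1])
E
```

```text
5.25 [ 0.56652552 -0.05321416  0.06240447] [-0.20189036 -0.14233367 -0.29512091] [0.01104996 0.01503448]
```

View pics/s4.png

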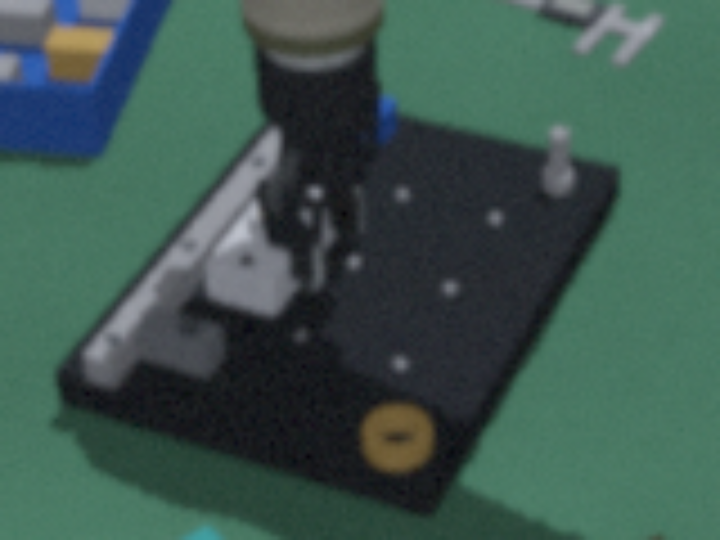

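The housing now lies parallel to the rail at about (250,265), a little short of it and well clear of the grey stop at (190,345). I'll push gently onto the rail.

Emit:
play_rows(
  plan=[0, 0, 0, -0.003, 0, 0, 0.6, 0, 0, 0, -0.006, 0, 0, 0.6, 0, 0, 0, -0.008, 0, 0, 0.6, 0, 0, 0, -0.01, 0, 0, 0.6, 0, 0, 0, -0.011, 0, 0, 0.6, 0, 0, 0, -0.012, 0, 0, 0.6],
)

```text
clock: 6.05
position: [0.5778, -0.0563, 0.0623]
ee_rot: [0.133, 0.991, 0.0, -0.0]
ft_force: [-4.7, 1.7, 3.8]
grip_width: 0.601
grasp_force: 2.3
```

Emit:
play_rows(
  plan=[0, 0, 0, -0.0005, 0, 0, 0.6, 0, 0, 0, -0.001, 0, 0, 0.6, 0, 0, 0, -0.0015, 0, 0, 0.6],
)

```text
clock: 6.42
position: [0.5782, -0.0564, 0.0621]
ee_rot: [0.133, 0.991, 0.0, -0.001]
ft_force: [-11.2, 2.6, 9.5]
grip_width: 0.604
grasp_force: 6.0
```

Emit:
play_rows(
  plan=[0, 0, 0, -0.0005, 0, 0, 0.6, 0, 0, 0, -0.001, 0, 0, 0.6, 0, 0, 0, -0.0015, 0, 0, 0.6],
)

```text
clock: 6.8
position: [0.5783, -0.0564, 0.062]
ee_rot: [0.133, 0.991, 0.0, -0.003]
ft_force: [-19.7, 4.1, 16.4]
grip_width: 0.603
grasp_force: 10.1
```

The housing is on the rail, with about 20 N in the last reading. I'll back off, lift, and move aside while turning 90° and closing the fingers to a narrow spread, then look.

Emit:
play_rows(
  plan=[0, 0, 0, 0.003, 0, 0, 0.6, 0, 0, 0, 0.02, 0, 0, 0.6, 0, 0, 0, 0.03, 0, -0.05, 0.6, 0, 0, 0, 0.03, 0, -0.1, 0.4, 0, 0, 10, 0.03, 0.05, -0.12, 0.1, 0, 0, 20, 0.03, 0.1, -0.12, 0.1, 0, 0, 30, 0.03, 0.16, -0.12, 0.1, 0, 0, 40, 0.03, 0.22, -0.12, 0.1, 0, 0, 50, 0.03, 0.25, -0.12, 0.1, 0, 0, 60, 0.03, 0.25, -0.12, 0.1, 0, 0, 70, 0.03, 0.25, -0.12, 0.1, 0, 0, 80, 0.03, 0.25, -0.12, 0.1, 0, 0, 90, 0.03, 0.25, -0.12, 0.1, 0, 0, 90, 0.03, 0.25, -0.12, 0.1],
)

```text
clock: 8.55
position: [0.6183, 0.1921, 0.1823]
ee_rot: [0.795, 0.607, 0.0, 0.001]
ft_force: [0.0, 0.4, 0.0]
grip_width: 0.1
grasp_force: 0.0
```

```bash
cat >> h.py <<'E'
def housing(im):
    hsv=cv2.cvtColor(im,cv2.COLOR_RGB2HSV); a=proj(np.r_[p2w(.060,-.03),.07])[0]
    m=np.zeros(im.shape[:2],np.uint8)
    # plate region in front of the rail at housing-top height
    q=proj([np.r_[p2w(x,y),.07] for x,y in((-.12,-.12),(.0825,-.12),(.0825,.105),(-.12,.105))])
    cv2.fillConvexPoly(m,q.astype(int),1)
    for c in comps(m.astype(bool)&(hsv[...,2]>150)&(hsv[...,1]<60),300):
        r=rect(c,.07); print("housing",r,"plate",np.round(w2p(r[:2]/1000)*1000,1))
E
python3 - <<'E'
from h import *
o=status.get_obs();print(o['clock'],o['position'],o['grip_width'],o['joint_pos'].round(2),w2p(o['position']))
im=look("t5"); housing(im); cv2.imwrite("pics/c5.png",cv2.resize(im[130:265,235:392],None,fx=4.4,fy=4.4,interpolation=cv2.INTER_CUBIC)[...,::-1])
E
```

```text
8.55 [0.61828747 0.1921003  0.18225755] 0.10017054184659761 [-0.9   0.5   0.73  1.51 -0.34  1.26 -0.39] [-0.00375454  0.26531295]
housing [614.2 -64.4 111.4  49.2  74.6] plate [60.  16.8]
```

View pics/c5.png

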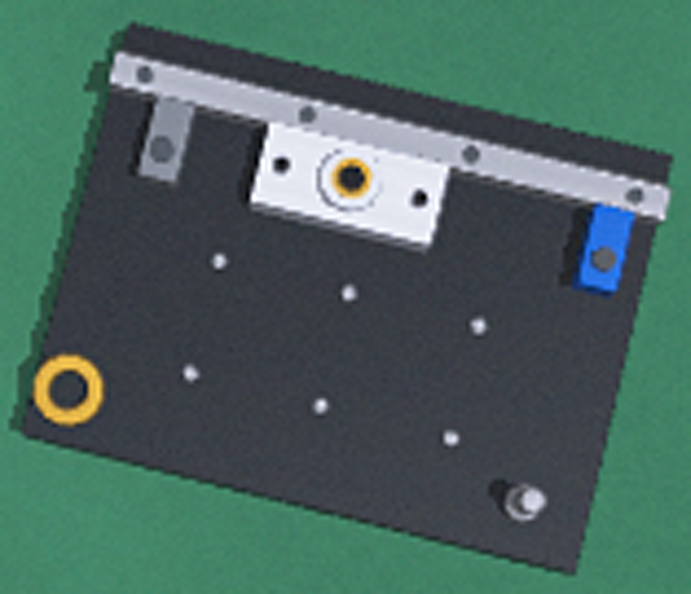

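The housing lies flush along the rail with its boss at crop (350,178), and the rail gap to its left runs up to the grey stop at (165,145). The finger needs to go into that gap.

```bash
python3 - <<'E'
from h import *
for c in([185,143],[170,145],[262,165]): print(w2p(ray([235+c[0]/4.4,130+c[1]/4.4],.066)[0])*1000)
move(p2w(.057,.0925),.182,-15.3);move(p2w(.057,.0925),.062,-15.3)
E
```

```text
[ 59.36495564 114.47615762]
[ 56.02069206 122.80176301]
[57.68349431 66.99436744]
turn [ 0.06 -0.    0.21] shift mm [-172.9   60.2    0.3]
turn [ 0.06 -0.    0.21] shift mm [-172.9   60.1  120.3]
```

Emit:
play_rows(
  plan=[0, 0, 0.2, -0.05, 0.02, 0, 0.1, 0, 0, 0.2, -0.11, 0.04, 0, 0.1, 0, 0, 0.2, -0.15, 0.055, 0, 0.1, 0, 0, 0.2, -0.173, 0.06, 0, 0.1, 0, 0, 0.2, -0.173, 0.06, 0, 0.1, 0, 0, 0.2, -0.173, 0.06, 0.03, 0.1, 0, 0, 0.2, -0.173, 0.06, 0.06, 0.1, 0, 0, 0.2, -0.173, 0.06, 0.08, 0.1, 0, 0, 0.2, -0.173, 0.06, 0.095, 0.1, 0, 0, 0.2, -0.173, 0.06, 0.105, 0.1, 0, 0, 0.2, -0.173, 0.06, 0.112, 0.1, 0, 0, 0.2, -0.173, 0.06, 0.118, 0.1, 0, 0, 0.2, -0.173, 0.06, 0.118, 0.1],
)

```text
clock: 10.22
position: [0.6299, 0.0092, 0.0641]
ee_rot: [0.796, 0.605, -0.0, -0.0]
ft_force: [0.5, -0.5, -0.0]
grip_width: 0.107
grasp_force: 0.0
```

```bash
python3 - <<'E'
from h import *
o=status.get_obs();print(o['clock'],o['ft_force'],w2p(o['position'])*1000,o['position'])
im=viewer.camera("side"); cv2.imwrite("pics/s6.png",cv2.resize(im[150:270,190:350],None,fx=4.5,fy=4.5)[...,::-1])
E
```

```text
10.225 [ 0.54038878 -0.46091578 -0.00110936] [55.71898216 91.99996132] [0.62992047 0.00923651 0.06414572]
```

View pics/s6.png

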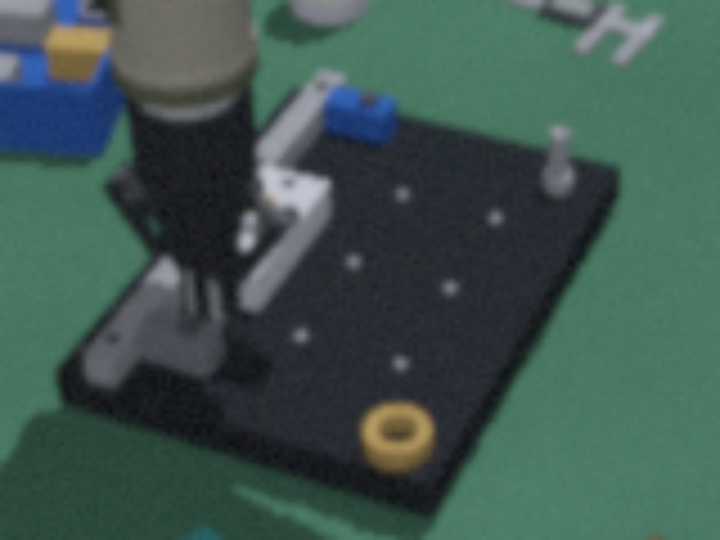

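The fingers stand in the gap between the grey stop (195,345) and the housing's end at (245,290), with no force reading. I'll push towards the blue stop.

Emit:
play_rows(
  plan=[0, 0, 0, -0.005, 0, 0, 0.1, 0, 0, 0, -0.01, 0, 0, 0.1, 0, 0, 0, -0.015, 0, 0, 0.1, 0, 0, 0, -0.02, 0, 0, 0.1, 0, 0, 0, -0.025, 0, 0, 0.1, 0, 0, 0, -0.03, 0, 0, 0.1, 0, 0, 0, -0.035, 0, 0, 0.1, 0, 0, 0, -0.04, 0, 0, 0.1, 0, 0, 0, -0.045, 0, 0, 0.1, 0, 0, 0, -0.05, 0, 0, 0.1, 0, 0, 0, -0.055, 0, 0, 0.1, 0, 0, 0, -0.06, 0, 0, 0.1, 0, 0, 0, -0.065, 0, 0, 0.1, 0, 0, 0, -0.07, 0, 0, 0.1, 0, 0, 0, -0.075, 0, 0, 0.1, 0, 0, 0, -0.08, 0, 0, 0.1, 0, 0, 0, -0.084, 0, 0, 0.1, 0, 0, 0, -0.087, 0, 0, 0.1, 0, 0, 0, -0.09, 0, 0, 0.1],
)

```text
clock: 12.65
position: [0.6059, -0.0775, 0.0643]
ee_rot: [0.796, 0.605, 0.0, -0.0]
ft_force: [1.3, 4.9, 4.4]
grip_width: 0.102
grasp_force: 2.4
```

Emit:
play_rows(
  plan=[0, 0, 0, -0.001, 0, 0, 0.1, 0, 0, 0, -0.002, 0, 0, 0.1, 0, 0, 0, -0.003, 0, 0, 0.1, 0, 0, 0, -0.004, 0, 0, 0.1],
)

```text
clock: 13.15
position: [0.6048, -0.0813, 0.0642]
ee_rot: [0.796, 0.605, -0.0, -0.0]
ft_force: [1.0, 5.0, 3.4]
grip_width: 0.099
grasp_force: 2.3
```

Emit:
play_rows(
  plan=[0, 0, 0, -0.001, 0, 0, 0.1, 0, 0, 0, -0.002, 0, 0, 0.1, 0, 0, 0, -0.003, 0, 0, 0.1],
)

```text
clock: 13.52
position: [0.604, -0.0842, 0.0643]
ee_rot: [0.796, 0.605, 0.0, -0.0]
ft_force: [0.6, 4.7, 2.4]
grip_width: 0.102
grasp_force: 2.2
```

```bash
python3 - <<'E'
from h import *
o=status.get_obs();print(o['clock'],o['ft_force'],w2p(o['position'])*1000)
E
```

```text
13.525 [0.58206545 4.67289237 2.4255527 ] [55.37390137 -5.00917088]
```

Emit:
play_rows(
  plan=[0, 0, 0, -0.0007, 0, 0, 0.1, 0, 0, 0, -0.0014, 0, 0, 0.1, 0, 0, 0, -0.002, 0, 0, 0.1],
)

```text
clock: 13.9
position: [0.6037, -0.0852, 0.0643]
ee_rot: [0.796, 0.605, 0.0, -0.0]
ft_force: [1.7, 7.9, 3.2]
grip_width: 0.1
grasp_force: 4.0
```

Emit:
play_rows(
  plan=[0, 0, 0, -0.0007, 0, 0, 0.1, 0, 0, 0, -0.0014, 0, 0, 0.1, 0, 0, 0, -0.002, 0, 0, 0.1],
)

```text
clock: 14.28
position: [0.6037, -0.0853, 0.0643]
ee_rot: [0.795, 0.606, 0.001, -0.001]
ft_force: [3.0, 13.3, 3.5]
grip_width: 0.1
grasp_force: 6.6
```

The force rises and the motion has stopped, so the end is on the blue stop. I'll withdraw and check.

Emit:
play_rows(
  plan=[0, 0, 0, 0.004, 0, 0, 0.1, 0, 0, 0, 0.015, 0, 0, 0.1, 0, 0, 0, 0.03, 0, 0, 0.1, 0, 0, 0, 0.035, 0, -0.05, 0.1, 0, 0, 0, 0.035, 0, -0.1, 0.1, 0, 0, 0, 0.09, -0.02, -0.12, 0.1, 0, 0, 0, 0.15, -0.04, -0.12, 0.1, 0, 0, 0, 0.21, -0.06, -0.12, 0.1, 0, 0, 0, 0.27, -0.06, -0.12, 0.1, 0, 0, 0, 0.29, -0.06, -0.12, 0.1, 0, 0, 0, 0.29, -0.06, -0.12, 0.1, 0, 0, 0, 0.29, -0.06, -0.12, 0.1],
)

```text
clock: 15.78
position: [0.6229, 0.2048, 0.1844]
ee_rot: [0.797, 0.604, -0.0, 0.001]
ft_force: [0.4, -0.1, 0.1]
grip_width: 0.099
grasp_force: 0.0
```

```bash
python3 - <<'E'
from h import *
o=status.get_obs();print(o['clock'],o['ft_force'],w2p(o['position'])*1000)
im=look("t7"); housing(im); cv2.imwrite("pics/c7.png",cv2.resize(im[130:265,235:392],None,fx=4.4,fy=4.4,interpolation=cv2.INTER_CUBIC)[...,::-1])
im=viewer.camera("side"); cv2.imwrite("pics/s7.png",cv2.resize(im[150:270,190:350],None,fx=4.5,fy=4.5)[...,::-1])
E
```

```text
15.775 [ 0.4485213  -0.05913255  0.09221962] [ -2.67234216 278.82211409]
housing [ 591.6 -145.2  102.7   49.8   74.6] plate [ 59.5 -67.1]
```

View pics/c7.png

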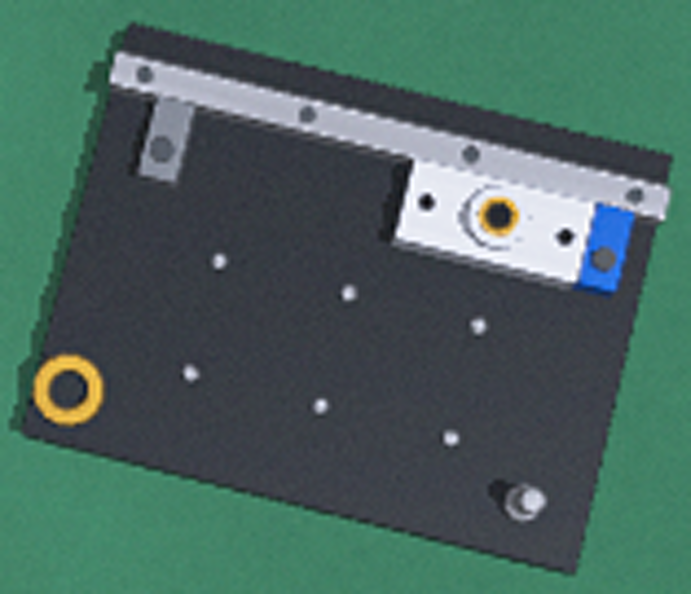

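The crop shows the housing along the rail with its right end on the blue stop at (588,245), and the ring (68,390) and pin (525,500) where they were. There is plenty of time, so I'll press the long side once more, lightly, to be sure it is flush.

```bash
python3 - <<'E'
from h import *
move(p2w(.005,-.070),.182,74.7);move(p2w(.005,-.070),.064,74.7)
E
```

```text
turn [ 1.00e-02  2.00e-02 -9.04e+01] shift mm [-348.9   10.1    2.7]
turn [ 1.00e-02  2.00e-02 -9.04e+01] shift mm [-348.9   10.1  120.7]
```

Emit:
play_rows(
  plan=[0, 0, -10, -0.04, 0, 0, 0.6, 0, 0, -20, -0.09, 0, 0, 0.6, 0, 0, -30, -0.14, 0, 0, 0.6, 0, 0, -40, -0.19, 0, 0, 0.6, 0, 0, -50, -0.24, 0, 0, 0.6, 0, 0, -60, -0.28, 0, 0, 0.6, 0, 0, -70, -0.32, 0.005, 0, 0.6, 0, 0, -80, -0.34, 0.01, 0, 0.6, 0, 0, -90.4, -0.349, 0.01, 0, 0.6, 0, 0, -90.4, -0.349, 0.01, 0, 0.6, 0, 0, -90.4, -0.349, 0.01, 0, 0.6, 0, 0, -90.4, -0.349, 0.01, 0.04, 0.6, 0, 0, -90.4, -0.349, 0.01, 0.08, 0.6, 0, 0, -90.4, -0.349, 0.01, 0.105, 0.6, 0, 0, -90.4, -0.349, 0.01, 0.12, 0.6, 0, 0, -90.4, -0.349, 0.01, 0.12, 0.6],
)

```text
clock: 17.88
position: [0.5387, -0.1312, 0.0638]
ee_rot: [0.132, 0.991, -0.0, -0.001]
ft_force: [1.2, -0.2, 0.9]
grip_width: 0.599
grasp_force: 0.0
```

```bash
python3 - <<'E'
from h import *
o=status.get_obs();print(o['clock'],o['ft_force'],o['position'],w2p(o['position'])*1000); move(p2w(.0225,-.071),.064,74.7)
E
```

```text
17.875 [ 1.24567177 -0.16476761  0.92308564] [ 0.53870324 -0.13118317  0.0637947 ] [  4.78769479 -67.51264827]
turn [-0.02 -0.07  0.14] shift mm [-17.7  -3.5  -0.2]
```

Emit:
play_rows(
  plan=[0, 0, 0, -0.005, 0, 0, 0.6, 0, 0, 0, -0.01, 0, 0, 0.6, 0, 0, 0, -0.014, 0, 0, 0.6, 0, 0, 0, -0.016, 0, 0, 0.6, 0, 0, 0, -0.0175, 0, 0, 0.6, 0, 0, 0, -0.0185, 0, 0, 0.6, 0, 0, 0, -0.0195, -0.0003, 0, 0.6, 0, 0, 0, -0.0205, -0.0006, 0, 0.6],
)

```text
clock: 18.88
position: [0.5565, -0.1365, 0.0639]
ee_rot: [0.132, 0.991, 0.001, -0.003]
ft_force: [-16.6, 6.4, 13.8]
grip_width: 0.601
grasp_force: 8.9
```

The housing is firmly on the rail. I'll retreat straight back, lift and move away.

Emit:
play_rows(
  plan=[0, 0, 0, 0.002, 0, 0, 0.6, 0, 0, 0, 0.01, 0, 0, 0.6, 0, 0, 0, 0.02, 0, 0, 0.6, 0, 0, 0, 0.02, 0, -0.05, 0.6, 0, 0, 0, 0.02, 0, -0.1, 0.6, 0, 0, 0, 0.03, 0.06, -0.13, 0.6, 0, 0, 0, 0.03, 0.12, -0.13, 0.6, 0, 0, 0, 0.03, 0.18, -0.13, 0.6, 0, 0, 0, 0.03, 0.24, -0.13, 0.6, 0, 0, 0, 0.03, 0.3, -0.13, 0.6, 0, 0, 0, 0.03, 0.34, -0.13, 0.6, 0, 0, 0, 0.03, 0.34, -0.13, 0.6, 0, 0, 0, 0.03, 0.34, -0.13, 0.6],
)

```text
clock: 20.5
position: [0.6181, 0.1975, 0.1942]
ee_rot: [0.132, 0.991, -0.0, 0.0]
ft_force: [1.1, -0.2, 0.1]
grip_width: 0.597
grasp_force: 0.0
```

```bash
python3 - <<'E'
from h import *
o=status.get_obs();print(o['clock'],o['ft_force'],w2p(o['position'])*1000)
im=look("t8"); housing(im)
a=cv2.resize(im[150:215,310:392],None,fx=8,fy=8,interpolation=cv2.INTER_CUBIC)[...,::-1]
cv2.imwrite("pics/c8.png",a)
E
```

```text
20.5 [ 1.05601624 -0.20688743  0.06464943] [ -5.33846437 270.48753237]
housing [ 591.9 -145.3  102.7   49.1   74.6] plate [ 59.8 -67.1]
```

View pics/c8.png

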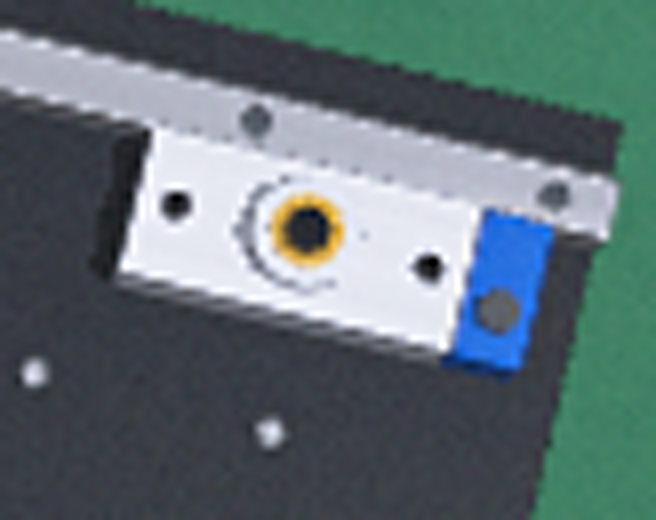

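The housing's long side lies on the rail at about (310,160), and its end is against the blue stop at (468,280). The fingers are clear, so I'm handing in.

```bash
python3 -c "
from workcell import manip
print(manip.hand_in())"
```

```text
the job is handed in; nothing more can be done
None
```

The housing is pushed flush along the steel rail with its end against the blue stop, the fingers are clear, nothing else was touched, and the job was handed in at about 20.5 s.

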